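Lock the tyre-changer arm bar with its linch pin

TASK

Push the helper-arm bar fully home into its bracket, then push the red-headed linch pin all the way through its hole, and last flip the sprung brass ring over to the pin's pointed end so that it snaps shut there. Leave the wrench, the paste jar, the hammer and the cup alone.

Things in the scene. Friction and masses are not known exactly. Their poses are not given: they have to be found in the camera images.
- bracket: Fixed bracket: dark steel base plate 200 x 130 x 12 mm, on it a grey channel 155 mm long, tops 86 mm above the bench, with a yellow strap across it (top 89 mm) near the mouth. Origin at bench height under the middle of the cross hole. +x: the way the bar slides home (away from the robot); z up; the pin lies along y, red head on the +y side, and is pushed towards -y.
- bar: Loose aluminium bar 30 x 30 x 160 mm in the channel, 1 mm gap each side, about 0.5 kg, slides with a few N; black rubber buffer (diameter 36, 14 mm thick) on the end near the robot. Origin under the middle of the 160 mm length, on the underside; x along the bar towards the stop. It starts 20 to 40 mm short of the stop.
- bar_end (a point): Centre of the outer face of the bar's buffer, 65 mm above the bench: push here along the bracket's +x. With the bar home it lies at x = -124 mm of the bracket.
- bar_hole (a point): Centre of the bar's 15.5 mm cross hole; with the bar against the stop it lies at the bracket's cross hole. Until then the bar blocks the pin.
- pin_head (a point): Centre of the outer face of the red pin head (32 mm diameter, 14 mm thick): push here along the bracket's -y. Pin home, it lies at y = +44 mm of the bracket. Steel pin 12 mm thick, its tip 84 mm from this face. A cross rod 54 mm long in the head carries the ring.
- pin_tip (a point): Pointed end of the pin.
- ring_hinge (a point): Hinge of the ring in the pin head, 7 mm inside the outer face; the hinge axis is the bracket's x.
- ring_end (a point): Middle of the ring's closed end (crossbar about 50 mm long), 84 mm from the hinge. The ring is a D-shaped loop of 6 mm brass wire, 58 mm between wire centres, its legs bowed 34 mm to clear the bracket when shut. At first it is laid back, sloping up and outwards from the head, about 15 degrees above level; a fingertip fits between its legs, behind the head.
- pin (a joint): How far the pin is pushed in, m: 0 farthest out (tip just in the near cheek), 0.067 fully home with the tip standing 12 mm out of the far cheek. Slides with about 2.5 N, stays where it is left, cannot fall out.
- ring (a joint): Ring angle, rad: 0 laid fully back, about 1.31 upright, 2.88 shut (level, closed end across the pin's tip). Hinge-to-closed-end stands 2.88 minus this value above level, measured from the bracket's -y. Over-centre spring: let go below about 2.15 it springs back to 0 (up to about 2 N at the closed end); beyond that it snaps shut by itself.
- wrench: Steel wrench lying on the bench; leave alone.
- paste: White paste jar with yellow cap, 70 mm diameter, 70 mm high; leave alone.
- hammer: Hammer with a wooden handle lying on the bench; leave alone.
- cup: Grey cup, 76 mm wide, 80 mm high; leave alone.
- cross_hole (a point): Point where the bar's and the pin's axes cross, 65 mm above the bench. Cheeks 12 mm thick, outer faces at y = +-28 mm, x from -90 to +65 mm; the strap spans x -78 to -54 mm; a wall at x = +50 mm stops the bar (bracket axes). Pin and bar are home at this point.
There are look-alikes about, which are no part of the job. There is more than one size of the bar; the job needs the smallest.

How it is judged:
By the outcome, as a careful person would: the job done as asked, in the order asked, and still so for the second after the job is handed in, with the robot touching nothing.
It also fails if it takes over 61 s, if anything falls off the work surface, if the arm or the gripper's body presses on something with over 40 N, if the wrist force passes 120 N, or if a joint passes its speed limit or range.

ROBOT

A 6-joint arm with a two-finger parallel gripper is mounted at the origin on the work surface. World frame = base frame: x ahead of the robot, y to its left, z up, the work surface at z = 0. Lengths are in m, angles in rad, forces in N, time in s.
With the tool pointing down it reaches from about 0.4 to 0.825 m from the base axis. Payload 7 kg.
Tool frame: the origin (TCP) lies at the very end of the fingers, on their centre line; the grasp point (between the pads) lies 19 mm behind it; z points along the fingers, y is the line along which they close (so a half turn about z gives the same grasp; the last joint's range is limited). The gripper opens to 88 mm and grips with 3 to 60 N. Pads are 19 mm wide; open, the fingers measure 130 mm over their backs; the gripper's body (78 mm by 193 mm) begins 47 mm behind the grasp point.
Start: joints at [1.451, 0.359, 0.012, 0, -1.224, -0.288], TCP at [0.268, 0.62, 0.227] pointing down, gripper open.
Joint ranges: [-3.07, 3.07], [-1.43, 2.12], [-1.02, 1.25], [-3.03, 1.67], [-3.05, -0], [-3.03, 3.03]. Speed limits (rad/s): [2.39, 2.39, 3.01, 3.14, 3.14, 3.14].

INTERFACE

Orientations are given as [roll, pitch, yaw] about the fixed x, y, z axes, in that order (R = Rz(yaw) Ry(pitch) Rx(roll)).
In Python, from station import arm gives the robot as it stands. The module is installed in compiled form; this text tells all that it offers.
- The arm moves only by the shell command python3 -m crank 'ROWS' [FORCE]. ROWS is JSON, a list of rows, each an object of numbers: "dx", "dy", "dz": the shift along the world's x, y, z in m; "twist": the turn about the world's z in degrees; "grip": the opening, from -1 (shut) to 1 (fully open). A call has exactly 5 rows; each row is the pose to reach, as a shift and turn from the pose commanded when the call began; what a row does not reach only later rows make up. A row lasts 1/12 s, in which the tool goes at most 41.7 mm and 7.16 degrees, less where a joint would pass 70% of its speed; a pose out of reach is approached as far as the arm can. A call with a gripper value outside its range is refused whole. The fingers move at their own pace and stop on an object; FORCE is the grip in N (left out, the last holds). Time passes only in rows, so rows that repeat a pose let the fingers close, or fill a call up. It gives the time, the measured TCP pose, the force, the opening and the grip force at its end, in the units of the state.
- arm.get_state(): the state, without advancing time (a new reading comes with each control period).
- arm.grab_frame(name): name is "scene" or "top"; returns the picture (384x512x3 uint8, red, green, blue); there is no depth.
- arm.get_calibration(name): a dict with "fx", "fy", "cx", "cy" (pixels), "cam_to_world" (4x4, takes a point from camera to world coordinates). Camera axes: x right, y down, z forward; pixel columns grow to the right and rows downward; lengths in m; the calibration is good to about 2 mm. A picture is of the moment at which its call begins. get_calibration takes no time and is no camera call.
- arm.job_done(): hands the job in; it is judged then, once.
The state is a dict: "t": time; "q": joint angles; "qd": joint speeds; "joint_efforts": joint torques, N m; "eef_pos": TCP position; "ee_rot": TCP orientation; "force": force on the tool from outside, world axes, zero at the start; "moment": the same for the moment, N m; "width": finger opening in m; "gripper_force": force on a finger pad.
Only numpy, scipy, OpenCV 4.12 (cv2) and the standard library are available. Lean on these libraries where they do the work, as an engineer would, in place of code of your own. Each camera call takes 0.05 s, during which the arm holds its last target. There are 200 camera calls.

## Working session

There is one attempt and no reset: what is moved stays moved. The work goes in short steps, Python scripts to look and compute and a shell command to move; the robot and the scene stay as the last step left them, time stands still between calls to the robot, and variables do not carry over. Pictures are saved under pics/ and viewed, at most 10 in all, crops included, and the job is handed in when it is done.

```bash
mkdir -p pics; python3 - <<'E'
from station import arm
import cv2,numpy as np
for n in("scene","top"):
    im=arm.grab_frame(n); cv2.imwrite(f"pics/{n}0.png",im[:,:,::-1])
    c=arm.get_calibration(n); print(n,c["fx"],c["fy"],c["cx"],c["cy"],np.round(c["cam_to_world"],3).tolist())
s=arm.get_state(); print(s["t"],s["eef_pos"],s["ee_rot"],s["width"])
E
```

```text
scene 444.16081392721475 444.16081392721475 245.55799410360996 191.20553202823896 [[-0.02, 0.66, -0.751, 1.545], [1.0, 0.021, -0.008, -0.013], [0.01, -0.751, -0.661, 0.953], [0.0, 0.0, 0.0, 1.0]]
top 360.2282602274484 360.2282602274484 255.0243838903878 188.21269207442498 [[-0.024, -0.999, 0.046, 0.501], [-1.0, 0.023, -0.022, -0.016], [0.021, -0.047, -0.999, 1.044], [0.0, 0.0, 0.0, 1.0]]
0.1 [0.26754981 0.61922837 0.22570656] [ 3.14009289e+00 -1.26047118e-04 -4.07930841e-01] 0.08791152488224632
```

View pics/scene0.png

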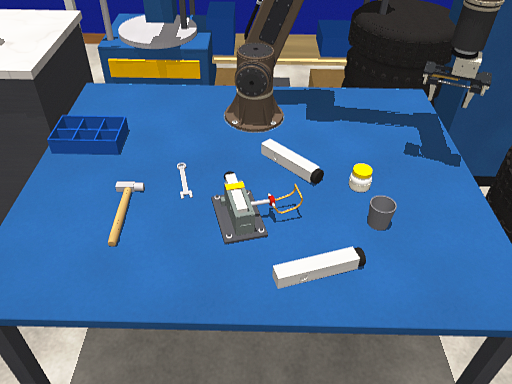

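View pics/top0.png

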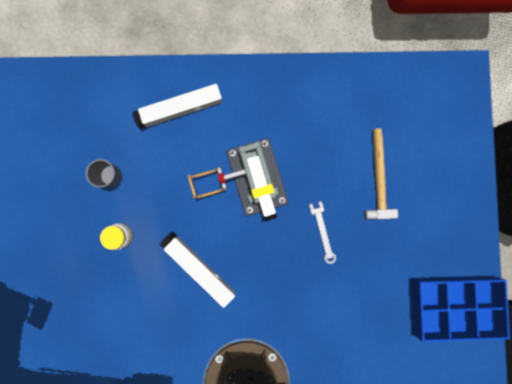

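The top view has the bracket at about (258,178), its yellow strap at (262,191), the buffer at (268,210), the red head at (222,178), and the ring's closed end at (192,186). The two larger bars at (180,105) and (200,270) are the look-alikes.

```bash
cat > h.py <<'E'
from station import arm
import cv2,numpy as np
def ray(n,u,v):
    c=arm.get_calibration(n);T=np.array(c["cam_to_world"])
    d=T[:3,:3]@np.array([(u-c["cx"])/c["fx"],(v-c["cy"])/c["fy"],1]);return T[:3,3],d
def onz(n,u,v,z):
    o,d=ray(n,u,v);return o+d*(z-o[2])/d[2]
def tri(a,b):
    A=[];B=[]
    for o,d in(ray("top",*a),ray("scene",*b)):
        d=d/np.linalg.norm(d);P=np.eye(3)-np.outer(d,d);A.append(P);B.append(P@o)
    return np.linalg.lstsq(np.vstack(A),np.hstack(B),rcond=None)[0]
def mask(im,lo,hi,roi):
    h=cv2.cvtColor(im,cv2.COLOR_RGB2HSV);m=cv2.inRange(h,lo,hi);k=np.zeros_like(m);x0,y0,x1,y1=roi;k[y0:y1,x0:x1]=255
    return m&k
def cen(m):
    v,u=np.nonzero(m);return u.mean(),v.mean(),len(u)
E
python3 - <<'E'
from h import *
T=cv2.imread("pics/top0.png");S=cv2.imread("pics/scene0.png");t=T[:,:,::-1].copy();s=S[:,:,::-1].copy()
for n,im,roi in(("top",t,(180,130,300,225)),("scene",s,(205,160,310,245))):
    y=mask(im,(22,150,120),(35,255,255),roi);u,v,k=cen(y);print(n,"yel",u,v,k,onz(n,u,v,.089),cv2.minAreaRect(cv2.findNonZero(y)))
    r=mask(im,(0,170,80),(6,255,255),roi)|mask(im,(174,170,80),(180,255,255),roi);u,v,k=cen(r);print("red",u,v,k,onz(n,u,v,.065))
    w=mask(im,(0,0,200),(180,50,255),roi);print("white",cen(w),cv2.minAreaRect(cv2.findNonZero(w)))
    d=mask(im,(0,0,0),(180,255,45),roi);print("dark",cen(d))
a=cv2.resize(T[130:225,180:300],None,fx=6,fy=6,interpolation=cv2.INTER_CUBIC);cv2.imwrite("pics/a.png",a)
a=cv2.resize(S[160:250,205:315],None,fx=6,fy=6,interpolation=cv2.INTER_CUBIC);cv2.imwrite("pics/b.png",a)
E
```

```text
top yel 262.1 190.84117647058824 170 [ 0.53733873 -0.05572015  0.089     ] ((262.216552734375, 190.93630981445312), (8.352123260498047, 22.12183952331543), 73.61045837402344)
red 221.08333333333334 177.91666666666666 36 [0.57597913 0.05404506 0.065     ]
white (np.float64(257.6595744680851), np.float64(183.32340425531916), 705) ((253.0522918701172, 182.48602294921875), (70.44696044921875, 44.982757568359375), 41.3477783203125)
dark (np.float64(269.85714285714283), np.float64(217.10714285714286), 28)
scene yel 249.11851851851853 189.03703703703704 135 [ 0.55276405 -0.01402575  0.089     ] ((262.6582946777344, 197.03726196289062), (76.55670166015625, 27.6915225982666), 3.2397005558013916)
red 271.3611111111111 199.41666666666666 36 [0.57002375 0.0525913  0.065     ]
white (np.float64(255.70285714285714), np.float64(188.2057142857143), 525) ((266.26580810546875, 197.87579345703125), (63.05540084838867, 99.93193817138672), 76.93067932128906)
dark (np.float64(237.9), np.float64(190.6), 20)
```

View pics/a.png

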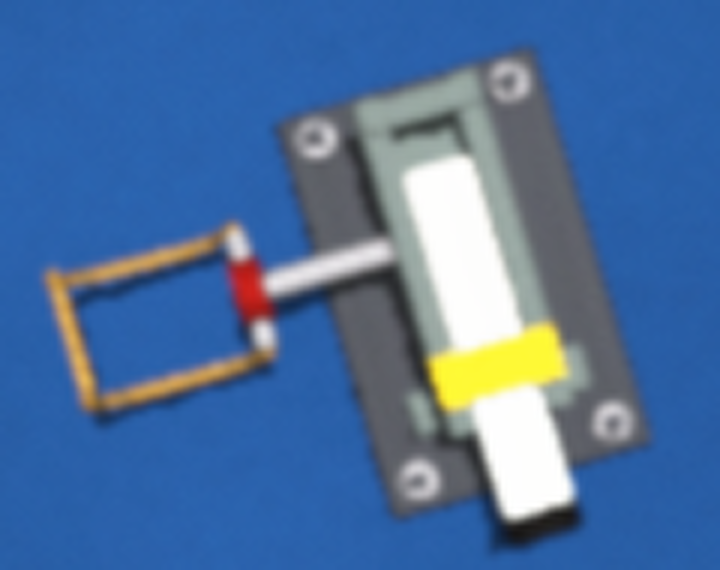

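View pics/b.png

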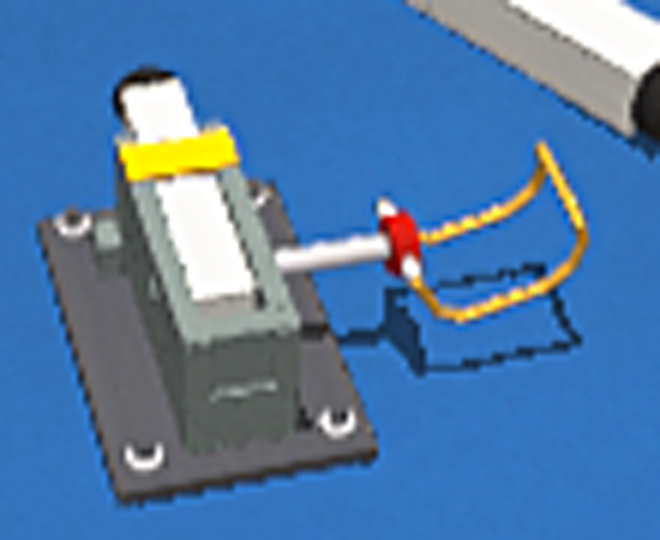

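The zoomed crops show the bracket clear, with base corners in the top crop at (275,125), (530,48), (648,440) and (395,518). The bar sits short of the stop, the buffer protrudes at (540,520), the pin is fully out, and the ring is laid back towards the left.

```bash
python3 - <<'E'
from h import *
f=lambda u,v:(180+(u+.5)/6-.5,130+(v+.5)/6-.5)
g=lambda u,v:(205+(u+.5)/6-.5,160+(v+.5)/6-.5)
C=[onz("top",*f(*p),.012) for p in((275,125),(530,48),(648,440),(395,518))]
for i in range(4): d=C[i]-C[i-1];print(np.round(C[i],4),np.linalg.norm(d).round(4),np.degrees(np.arctan2(d[1],d[0])).round(1))
m=np.mean(C,0);print("plate mid",m)
print("sc corners",[np.round(onz("scene",*g(*p),.012),4) for p in((118,500),(375,457),(40,222))])
st=tri((262.1,190.84),g(180,152));print("strap tri",st)
ys=[onz("top",*f(*p),.089) for p in((428,357),(440,410),(568,374),(553,322))];print("strap",np.mean(ys,0))
print("red tri",tri((221.1,177.9),(271.4,199.4)))
print("ring corners tri",tri(f(50,272),g(588,235)),tri(f(92,407),g(542,145)))
print("ring corners tri(swap)",tri(f(92,407),g(588,235)),tri(f(50,272),g(542,145)))
print("rods",tri(f(235,232),g(415,270)),tri(f(266,350),g(385,207)))
e=[onz("top",*f(*p),.08) for p in((505,522),(578,497),(403,175),(470,155))];print("bar top",np.round(e,4))
E
```

```text
[0.6591 0.0439 0.012 ] 0.1968 15.7
[ 0.6939 -0.0795  0.012 ] 0.1282 -74.2
[ 0.504  -0.1312  0.012 ] 0.1969 -164.8
[ 0.4697 -0.0094  0.012 ] 0.1265 105.7
plate mid [ 0.58167043 -0.04405235  0.012     ]
sc corners [array([ 0.6987, -0.0812,  0.012 ]), array([0.6676, 0.0405, 0.012 ]), array([ 0.5044, -0.1332,  0.012 ])]
strap tri [ 0.53729003 -0.0566687   0.09061438]
strap [ 0.53812569 -0.05671795  0.089     ]
red tri [0.57561749 0.05297201 0.07021342]
ring corners tri [0.58455292 0.14156079 0.08331233] [0.52401777 0.12287807 0.0887367 ]
ring corners tri(swap) [0.52581275 0.14152672 0.02898677] [0.5797405  0.12382442 0.13732446]
rods [0.60159108 0.05877349 0.07372619] [0.54848324 0.04597189 0.06684622]
bar top [[ 0.4688 -0.0588  0.08  ]
 [ 0.4791 -0.0916  0.08  ]
 [ 0.625  -0.0169  0.08  ]
 [ 0.6333 -0.0472  0.08  ]]
```

Fitting these points gives yaw ≈ 15.5° and bracket origin ≈ (0.601, -0.039). The bar is about 22 mm short of home. With the tool yawed to 15.5°, one orientation serves all three jobs. I'm moving to behind the buffer.

```bash

python3 -m crank '[{"dx":0.02,"dy":-0.035,"twist":6,"grip":-1},{"dx":0.04,"dy":-0.07,"twist":12,"grip":-1},{"dx":0.06,"dy":-0.105,"twist":18,"grip":-1},{"dx":0.08,"dy":-0.14,"twist":24,"grip":-1},{"dx":0.1,"dy":-0.176,"twist":30,"grip":-1}]' 15
python3 -m crank '[{"dx":0.015,"dy":-0.035,"twist":3,"grip":-1},{"dx":0.03,"dy":-0.07,"twist":6,"grip":-1},{"dx":0.045,"dy":-0.105,"twist":8.9,"grip":-1},{"dx":0.06,"dy":-0.14,"twist":8.9,"grip":-1},{"dx":0.07,"dy":-0.176,"twist":8.9,"grip":-1}]'
```

```text
invalid input at $[0]: expected keys dx, dy, dz, twist, grip
invalid input at $[0]: expected keys dx, dy, dz, twist, grip
```

```bash

python3 -m crank '[{"dx":0.02,"dy":-0.035,"dz":0,"twist":6,"grip":-1},{"dx":0.04,"dy":-0.07,"dz":0,"twist":12,"grip":-1},{"dx":0.06,"dy":-0.105,"dz":0,"twist":18,"grip":-1},{"dx":0.08,"dy":-0.14,"dz":0,"twist":24,"grip":-1},{"dx":0.1,"dy":-0.176,"dz":0,"twist":30,"grip":-1}]' 15
python3 -m crank '[{"dx":0.015,"dy":-0.035,"dz":0,"twist":3,"grip":-1},{"dx":0.03,"dy":-0.07,"dz":0,"twist":6,"grip":-1},{"dx":0.045,"dy":-0.105,"dz":0,"twist":8.9,"grip":-1},{"dx":0.06,"dy":-0.14,"dz":0,"twist":8.9,"grip":-1},{"dx":0.07,"dy":-0.176,"dz":0,"twist":8.9,"grip":-1}]'
```

```text
t: 0.52
eef_pos: [0.3681, 0.4418, 0.2262]
ee_rot: [3.141, 0.0, 0.122]
force: [1.7, 0.2, 0.2]
width: 0.0598
gripper_force: 0.0
t: 0.93
eef_pos: [0.4383, 0.2658, 0.2264]
ee_rot: [3.141, 0.0, 0.271]
force: [0.2, -0.3, 0.3]
width: 0.0266
gripper_force: 0.0
```

```bash

python3 -m crank '[{"dx":0,"dy":-0.035,"dz":0,"twist":0,"grip":-1},{"dx":0,"dy":-0.07,"dz":0,"twist":0,"grip":-1},{"dx":0,"dy":-0.105,"dz":0,"twist":0,"grip":-1},{"dx":0,"dy":-0.14,"dz":0,"twist":0,"grip":-1},{"dx":0,"dy":-0.175,"dz":0,"twist":0,"grip":-1}]'
python3 -m crank '[{"dx":0,"dy":-0.04,"dz":0,"twist":0,"grip":-1},{"dx":0,"dy":-0.08,"dz":0,"twist":0,"grip":-1},{"dx":0,"dy":-0.12,"dz":0,"twist":0,"grip":-1},{"dx":0,"dy":-0.16,"dz":-0.01,"twist":0,"grip":-1},{"dx":0,"dy":-0.175,"dz":-0.04,"twist":0,"grip":-1}]'
python3 -m crank '[{"dx":0,"dy":0,"dz":-0.035,"twist":0,"grip":-1},{"dx":0,"dy":0,"dz":-0.07,"twist":0,"grip":-1},{"dx":0,"dy":0,"dz":-0.105,"twist":0,"grip":-1},{"dx":0,"dy":0,"dz":-0.136,"twist":0,"grip":-1},{"dx":0,"dy":0,"dz":-0.136,"twist":0,"grip":-1}]'
python3 - <<'E'
from h import *
im=arm.grab_frame("top");cv2.imwrite("pics/t1.png",im[:,:,::-1]);b=arm.grab_frame("scene")
a=cv2.resize(im[110:270,170:310],(525,600),interpolation=cv2.INTER_CUBIC);cv2.imwrite("pics/c.png",a[:,:,::-1])
E
```

```text
t: 1.35
eef_pos: [0.4371, 0.0909, 0.2265]
ee_rot: [-3.142, 0.0, 0.271]
force: [1.1, -0.8, 1.0]
width: 0.0005
gripper_force: 0.0
t: 1.77
eef_pos: [0.4396, -0.0856, 0.1896]
ee_rot: [3.14, -0.007, 0.27]
force: [1.4, 1.4, -0.8]
width: 0.0007
gripper_force: 0.0
t: 2.18
eef_pos: [0.4334, -0.0833, 0.0457]
ee_rot: [-3.14, 0.01, 0.269]
force: [-0.7, 0.5, -0.5]
width: 0.0001
gripper_force: 0.0
```

View pics/c.png

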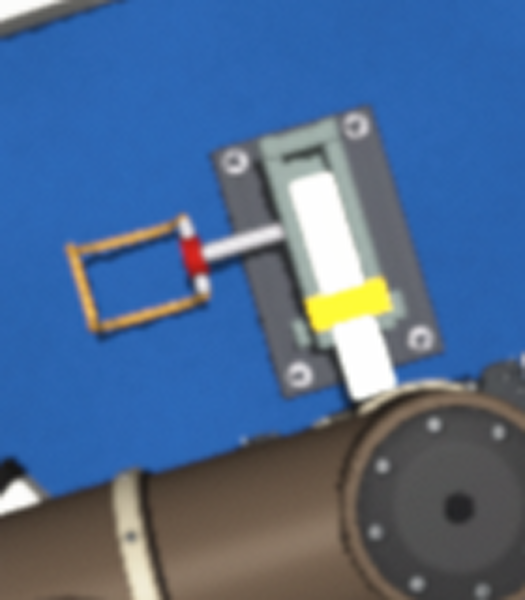

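The arm hides the buffer in this view, and the bar lies unchanged ahead of the fingers. I'm pushing along the bracket's +x.

```bash

python3 -m crank '[{"dx":0.006,"dy":0.0016,"dz":0.004,"twist":0,"grip":-1},{"dx":0.012,"dy":0.0032,"dz":0.004,"twist":0,"grip":-1},{"dx":0.018,"dy":0.0048,"dz":0.004,"twist":0,"grip":-1},{"dx":0.024,"dy":0.0064,"dz":0.004,"twist":0,"grip":-1},{"dx":0.029,"dy":0.008,"dz":0.004,"twist":0,"grip":-1}]'
python3 -m crank '[{"dx":0.001,"dy":0.0003,"dz":0,"twist":0,"grip":-1},{"dx":0.002,"dy":0.0006,"dz":0,"twist":0,"grip":-1},{"dx":0.003,"dy":0.0009,"dz":0,"twist":0,"grip":-1},{"dx":0.004,"dy":0.0012,"dz":0,"twist":0,"grip":-1},{"dx":0.005,"dy":0.0014,"dz":0,"twist":0,"grip":-1}]'
```

```text
t: 2.7
eef_pos: [0.4675, -0.0742, 0.0554]
ee_rot: [3.142, -0.001, 0.271]
force: [-2.3, -0.8, 2.6]
width: 0.0003
gripper_force: 1.7
t: 3.12
eef_pos: [0.4706, -0.0732, 0.0543]
ee_rot: [-3.141, 0.002, 0.271]
force: [-7.2, -0.9, 6.0]
width: 0.0004
gripper_force: 4.0
```

```bash

python3 -m crank '[{"dx":0.001,"dy":0.0003,"dz":0,"twist":0,"grip":-1},{"dx":0.002,"dy":0.0005,"dz":0,"twist":0,"grip":-1},{"dx":0.003,"dy":0.0008,"dz":0,"twist":0,"grip":-1},{"dx":0.003,"dy":0.0008,"dz":0,"twist":0,"grip":-1},{"dx":0.003,"dy":0.0008,"dz":0,"twist":0,"grip":-1}]'
python3 -m crank '[{"dx":0.001,"dy":0.0003,"dz":0,"twist":0,"grip":-1},{"dx":0.002,"dy":0.0005,"dz":0,"twist":0,"grip":-1},{"dx":0.003,"dy":0.0008,"dz":0,"twist":0,"grip":-1},{"dx":0.003,"dy":0.0008,"dz":0,"twist":0,"grip":-1},{"dx":0.003,"dy":0.0008,"dz":0,"twist":0,"grip":-1}]'
```

```text
t: 3.53
eef_pos: [0.4706, -0.0733, 0.0537]
ee_rot: [-3.141, 0.007, 0.27]
force: [-13.5, -2.3, 9.3]
width: 0.0007
gripper_force: 6.4
t: 3.95
eef_pos: [0.4706, -0.0733, 0.0532]
ee_rot: [-3.141, 0.013, 0.269]
force: [-20.9, -3.5, 14.6]
width: 0.0006
gripper_force: 10.3
```

It stalls at about 20 N, within 2 mm of the expected home. I'm backing off, lifting and checking.

```bash

python3 -m crank '[{"dx":-0.01,"dy":-0.0027,"dz":0,"twist":0,"grip":-1},{"dx":-0.025,"dy":-0.007,"dz":0,"twist":0,"grip":-1},{"dx":-0.025,"dy":-0.007,"dz":0.03,"twist":0,"grip":-1},{"dx":-0.025,"dy":-0.007,"dz":0.07,"twist":0,"grip":-1},{"dx":-0.025,"dy":-0.007,"dz":0.11,"twist":0,"grip":-1}]'
python3 -m crank '[{"dx":0,"dy":0.04,"dz":0,"twist":0,"grip":-1},{"dx":0,"dy":0.08,"dz":0,"twist":0,"grip":-1},{"dx":0,"dy":0.12,"dz":0,"twist":0,"grip":-1},{"dx":0,"dy":0.16,"dz":0,"twist":0,"grip":-1},{"dx":0,"dy":0.2,"dz":0,"twist":0,"grip":-1}]'
python3 - <<'E'
from h import *
im=arm.grab_frame("top");cv2.imwrite("pics/t2.png",im[:,:,::-1])
b=arm.grab_frame("scene");cv2.imwrite("pics/s2.png",b[:,:,::-1])
a=cv2.resize(im[120:225,180:300],(456,400),interpolation=cv2.INTER_CUBIC);b=cv2.resize(b[160:260,200:320],(480,400),interpolation=cv2.INTER_CUBIC)
a=np.hstack([a[:,:340],b[:,:440]])
cv2.imwrite("pics/d.png",a[:,:,::-1])
E
```

```text
t: 4.37
eef_pos: [0.4526, -0.0784, 0.1657]
ee_rot: [3.141, 0.0, 0.271]
force: [1.6, 0.3, -0.0]
width: 0.0005
gripper_force: 0.0
t: 4.78
eef_pos: [0.4532, 0.1241, 0.1654]
ee_rot: [-3.14, -0.003, 0.271]
force: [0.8, -0.7, -0.1]
width: 0.0004
gripper_force: 0.0
```

View pics/d.png

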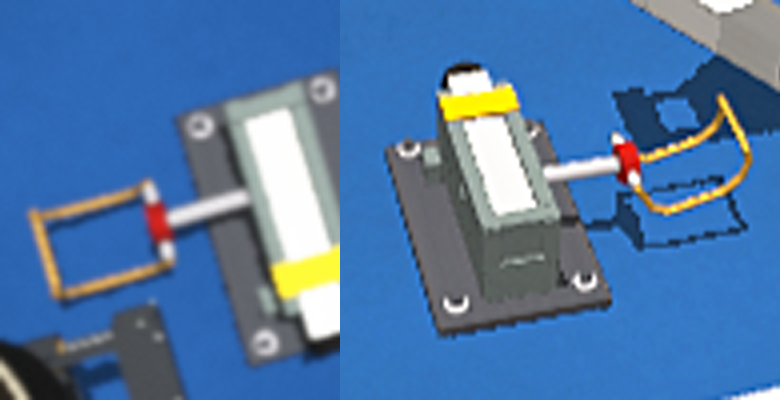

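The bar end now meets the stop wall, and the pin and ring are undisturbed. Next is the fingertip between the ring's legs, behind the head.

```bash

python3 -m crank '[{"dx":0.035,"dy":-0.009,"dz":0,"twist":0,"grip":-1},{"dx":0.07,"dy":-0.018,"dz":0,"twist":0,"grip":-1},{"dx":0.1085,"dy":-0.0263,"dz":0,"twist":0,"grip":-1},{"dx":0.1085,"dy":-0.0263,"dz":0,"twist":0,"grip":-1},{"dx":0.1085,"dy":-0.0263,"dz":-0.02,"twist":0,"grip":-1}]'
python3 -m crank '[{"dx":0,"dy":0,"dz":-0.025,"twist":0,"grip":-1},{"dx":0,"dy":0,"dz":-0.05,"twist":0,"grip":-1},{"dx":0,"dy":0,"dz":-0.075,"twist":0,"grip":-1},{"dx":0,"dy":0,"dz":-0.09,"twist":0,"grip":-1},{"dx":0,"dy":0,"dz":-0.09,"twist":0,"grip":-1}]'
python3 - <<'E'
from h import *
b=arm.grab_frame("scene");cv2.imwrite("pics/s3.png",b[:,:,::-1])
b=cv2.resize(b[130:250,200:340],(700,600),interpolation=cv2.INTER_CUBIC)
cv2.imwrite("pics/e.png",b[:,:,::-1])
E
```

```text
t: 5.3
eef_pos: [0.5658, 0.0956, 0.1468]
ee_rot: [-3.141, -0.007, 0.27]
force: [0.5, 0.2, 0.0]
width: 0.0003
gripper_force: 0.0
t: 5.72
eef_pos: [0.5596, 0.0944, 0.0512]
ee_rot: [3.141, 0.005, 0.27]
force: [0.3, 0.3, 0.4]
width: 0.0002
gripper_force: 0.0
```

View pics/e.png

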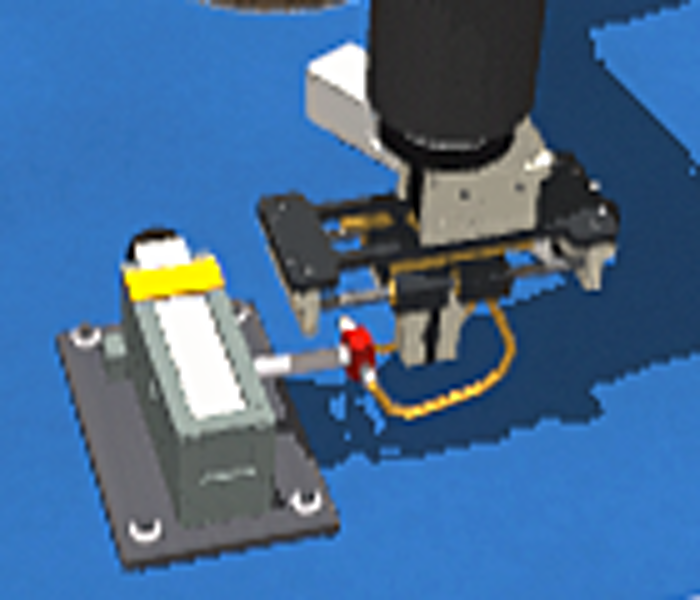

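The fingertips are between the legs, with the head at (355,355) just ahead of them. I'm pushing along the bracket's -y.

```bash

python3 -m crank '[{"dx":0.004,"dy":-0.008,"dz":0.001,"twist":0,"grip":-1},{"dx":0.006,"dy":-0.016,"dz":0.001,"twist":0,"grip":-1},{"dx":0.009,"dy":-0.024,"dz":0.001,"twist":0,"grip":-1},{"dx":0.011,"dy":-0.032,"dz":0.001,"twist":0,"grip":-1},{"dx":0.013,"dy":-0.04,"dz":0.001,"twist":0,"grip":-1}]'
python3 -m crank '[{"dx":0.0016,"dy":-0.006,"dz":0,"twist":0,"grip":-1},{"dx":0.0033,"dy":-0.012,"dz":0,"twist":0,"grip":-1},{"dx":0.005,"dy":-0.018,"dz":0,"twist":0,"grip":-1},{"dx":0.0065,"dy":-0.0235,"dz":0,"twist":0,"grip":-1},{"dx":0.0065,"dy":-0.0235,"dz":0,"twist":0,"grip":-1}]'
```

```text
t: 6.18
eef_pos: [0.5757, 0.0549, 0.0569]
ee_rot: [-3.141, -0.003, 0.271]
force: [0.2, 3.2, 4.4]
width: 0.0005
gripper_force: 1.8
t: 6.6
eef_pos: [0.5805, 0.0306, 0.0553]
ee_rot: [3.141, 0.001, 0.27]
force: [-0.2, 0.7, -0.6]
width: 0.0007
gripper_force: 0.0
```

```bash

python3 -m crank '[{"dx":0.0005,"dy":-0.0015,"dz":0,"twist":0,"grip":-1},{"dx":0.001,"dy":-0.003,"dz":0,"twist":0,"grip":-1},{"dx":0.0013,"dy":-0.0045,"dz":0,"twist":0,"grip":-1},{"dx":0.0016,"dy":-0.006,"dz":0,"twist":0,"grip":-1},{"dx":0.0016,"dy":-0.006,"dz":0,"twist":0,"grip":-1}]'
python3 -m crank '[{"dx":0.0003,"dy":-0.001,"dz":0,"twist":0,"grip":-1},{"dx":0.0005,"dy":-0.002,"dz":0,"twist":0,"grip":-1},{"dx":0.0008,"dy":-0.003,"dz":0,"twist":0,"grip":-1},{"dx":0.0011,"dy":-0.004,"dz":0,"twist":0,"grip":-1},{"dx":0.0011,"dy":-0.004,"dz":0,"twist":0,"grip":-1}]'
```

```text
t: 7.02
eef_pos: [0.5818, 0.0256, 0.0552]
ee_rot: [-3.142, 0.001, 0.271]
force: [-1.7, 1.2, -0.5]
width: 0.0003
gripper_force: 0.7
t: 7.43
eef_pos: [0.5834, 0.0216, 0.0555]
ee_rot: [3.142, 0.0, 0.271]
force: [-2.0, 1.2, -0.8]
width: 0.0007
gripper_force: 0.8
```

```bash

python3 -m crank '[{"dx":0.0003,"dy":-0.001,"dz":0,"twist":0,"grip":-1},{"dx":0.0005,"dy":-0.002,"dz":0,"twist":0,"grip":-1},{"dx":0.0008,"dy":-0.003,"dz":0,"twist":0,"grip":-1},{"dx":0.0011,"dy":-0.004,"dz":0,"twist":0,"grip":-1},{"dx":0.0011,"dy":-0.004,"dz":0,"twist":0,"grip":-1}]'
python3 - <<'E'
from h import *
b=arm.grab_frame("scene");cv2.imwrite("pics/s4.png",b[:,:,::-1])
b=cv2.resize(b[130:250,200:340],(700,600),interpolation=cv2.INTER_CUBIC)
cv2.imwrite("pics/f.png",b[:,:,::-1])
E
```

```text
t: 7.85
eef_pos: [0.5842, 0.0188, 0.0555]
ee_rot: [-3.14, -0.0, 0.271]
force: [-5.4, 8.9, -0.2]
width: 0.0003
gripper_force: 5.0
```

View pics/f.png

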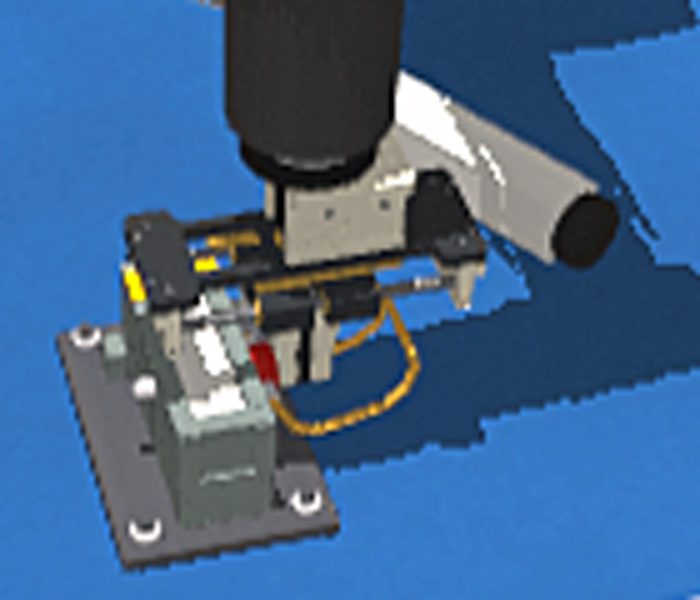

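The pin tip shows beyond the far cheek at (145,385) and the force is rising. One more small push to confirm it is home.

```bash

python3 -m crank '[{"dx":0.0003,"dy":-0.001,"dz":0,"twist":0,"grip":-1},{"dx":0.0005,"dy":-0.002,"dz":0,"twist":0,"grip":-1},{"dx":0.0008,"dy":-0.003,"dz":0,"twist":0,"grip":-1},{"dx":0.0008,"dy":-0.003,"dz":0,"twist":0,"grip":-1},{"dx":0.0008,"dy":-0.003,"dz":0,"twist":0,"grip":-1}]'
```

```text
t: 8.32
eef_pos: [0.5843, 0.0185, 0.0555]
ee_rot: [-3.137, -0.001, 0.271]
force: [-12.0, 23.5, 4.9]
width: 0.0006
gripper_force: 13.3
```

The pin is home: it stalled at about 25 N. I'm retreating and measuring the ring.

```bash

python3 -m crank '[{"dx":-0.002,"dy":0.008,"dz":0,"twist":0,"grip":-1},{"dx":-0.005,"dy":0.018,"dz":0,"twist":0,"grip":-1},{"dx":-0.005,"dy":0.018,"dz":0.03,"twist":0,"grip":-1},{"dx":-0.005,"dy":0.018,"dz":0.065,"twist":0,"grip":-1},{"dx":-0.005,"dy":0.018,"dz":0.1,"twist":0,"grip":-1}]'
python3 -m crank '[{"dx":-0.03,"dy":0.01,"dz":0.005,"twist":0,"grip":-1},{"dx":-0.06,"dy":0.02,"dz":0.005,"twist":0,"grip":-1},{"dx":-0.09,"dy":0.03,"dz":0.005,"twist":0,"grip":-1},{"dx":-0.12,"dy":0.04,"dz":0.005,"twist":0,"grip":-0.5},{"dx":-0.13,"dy":0.04,"dz":0.005,"twist":0,"grip":-0.1}]'
python3 - <<'E'
from h import *
im=arm.grab_frame("top");b=arm.grab_frame("scene");cv2.imwrite("pics/t5.png",im[:,:,::-1]);cv2.imwrite("pics/s5.png",b[:,:,::-1])
a=cv2.resize(im[130:210,200:275],(375,400),interpolation=cv2.INTER_CUBIC);b=cv2.resize(b[165:245,220:305],(425,400),interpolation=cv2.INTER_CUBIC)
cv2.imwrite("pics/g.png",np.hstack([a,b])[:,:,::-1])
E
```

```text
t: 8.73
eef_pos: [0.5801, 0.0326, 0.1565]
ee_rot: [3.14, 0.001, 0.272]
force: [1.3, 0.2, -0.6]
width: 0.0002
gripper_force: 0.0
t: 9.15
eef_pos: [0.4475, 0.073, 0.1609]
ee_rot: [-3.141, -0.001, 0.271]
force: [-0.5, 0.2, -0.2]
width: 0.009
gripper_force: 0.0
```

View pics/g.png

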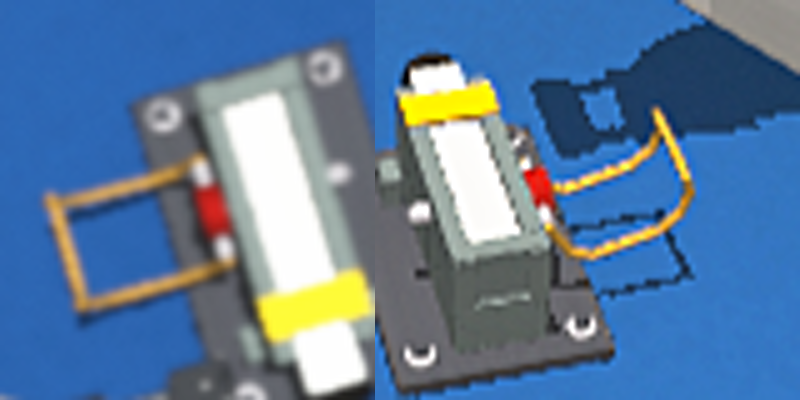

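The pin is home, with its tip visible on the far side at (420,210). The ring is laid back, its crossbar running (52,198)–(80,305) in the top crop and (690,190)–(658,110) in the scene crop.

```bash
python3 - <<'E'
from h import *
f=lambda u,v:(200+(u+.5)/5-.5,130+(v+.5)/5-.5)
g=lambda u,v:(220+(u-375+.5)/5-.5,165+(v+.5)/5-.5)
a=tri(f(54,198),g(688,190));b=tri(f(82,303),g(658,113));m=(a+b)/2
R=np.array([[.9636,.2672],[-.2672,.9636]])
for p in(a,b,m): print(np.round(p,4),np.round(R@(p[:2]-[.5995,-.039]),4))
print(onz("top",*f(68,250.5),.087))
print("nominal",np.array([.5995,-.039])+R.T@[0,.118])
E
```

```text
[0.5989 0.0819 0.0797] [0.0317 0.1166]
[0.5418 0.0665 0.0889] [-0.0274  0.117 ]
[0.5704 0.0742 0.0843] [0.0022 0.1168]
[0.56999966 0.07345998 0.087     ]
nominal [0.5679704 0.0747048]
```

The crossbar measures (0.569, 0.0745, 0.086), which matches nominal. I'm straddling it with the fingers 40 mm open, going in about 9 mm below the wire.

```bash

python3 -m crank '[{"dx":0.035,"dy":0,"dz":0,"twist":0,"grip":-0.1},{"dx":0.07,"dy":0,"dz":0,"twist":0,"grip":-0.1},{"dx":0.105,"dy":0.001,"dz":0,"twist":0,"grip":-0.1},{"dx":0.1215,"dy":0.0015,"dz":0,"twist":0,"grip":-0.1},{"dx":0.1215,"dy":0.0015,"dz":0,"twist":0,"grip":-0.1}]'
python3 -m crank '[{"dx":0,"dy":0,"dz":-0.02,"twist":0,"grip":-0.1},{"dx":0,"dy":0,"dz":-0.04,"twist":0,"grip":-0.1},{"dx":0,"dy":0,"dz":-0.06,"twist":0,"grip":-0.1},{"dx":0,"dy":0,"dz":-0.08,"twist":0,"grip":-0.1},{"dx":0,"dy":0,"dz":-0.084,"twist":0,"grip":-0.1}]'
python3 -m crank '[{"dx":0,"dy":0,"dz":0,"twist":0,"grip":-0.1},{"dx":0,"dy":0,"dz":0,"twist":0,"grip":-0.5},{"dx":0,"dy":0,"dz":0,"twist":0,"grip":-1},{"dx":0,"dy":0,"dz":0,"twist":0,"grip":-1},{"dx":0,"dy":0,"dz":0,"twist":0,"grip":-1}]' 12
python3 -m crank '[{"dx":0,"dy":0,"dz":0,"twist":0,"grip":-1},{"dx":0,"dy":0,"dz":0,"twist":0,"grip":-1},{"dx":0,"dy":0,"dz":0,"twist":0,"grip":-1},{"dx":0,"dy":0,"dz":0,"twist":0,"grip":-1},{"dx":0,"dy":0,"dz":0,"twist":0,"grip":-1}]' 12
```

```text
t: 9.67
eef_pos: [0.5764, 0.0739, 0.1595]
ee_rot: [3.14, -0.0, 0.27]
force: [0.1, 0.6, -0.1]
width: 0.0388
gripper_force: 0.0
t: 10.08
eef_pos: [0.5705, 0.0732, 0.0732]
ee_rot: [3.141, 0.005, 0.27]
force: [-0.6, -0.4, 1.1]
width: 0.0397
gripper_force: 0.0
t: 10.5
eef_pos: [0.5725, 0.0746, 0.0777]
ee_rot: [-3.141, -0.002, 0.271]
force: [-0.2, 0.5, 0.1]
width: 0.0181
gripper_force: 0.0
t: 10.92
eef_pos: [0.5721, 0.0744, 0.077]
ee_rot: [3.142, -0.001, 0.271]
force: [-0.8, -0.1, 3.3]
width: 0.0049
gripper_force: 12.0
```

The wire is gripped at about 5 mm and 12 N. I'm carrying it along the 84 mm arc.

```bash

python3 -m crank '[{"dx":0.0009,"dy":-0.0034,"dz":0.0104,"twist":0,"grip":-1},{"dx":0.0022,"dy":-0.0081,"dz":0.0203,"twist":0,"grip":-1},{"dx":0.0039,"dy":-0.014,"dz":0.0294,"twist":0,"grip":-1},{"dx":0.0058,"dy":-0.0209,"dz":0.0377,"twist":0,"grip":-1},{"dx":0.008,"dy":-0.0289,"dz":0.0449,"twist":0,"grip":-1}]'
python3 - <<'E'
from h import *
b=arm.grab_frame("scene");cv2.imwrite("pics/s6.png",b[:,:,::-1])
b=cv2.resize(b[130:250,200:340],(700,600),interpolation=cv2.INTER_CUBIC)
cv2.imwrite("pics/h.png",b[:,:,::-1])
E
```

```text
t: 11.33
eef_pos: [0.5799, 0.0446, 0.1224]
ee_rot: [-3.141, -0.0, 0.271]
force: [3.8, -1.4, -8.0]
width: 0.0054
gripper_force: 12.0
```

View pics/h.png

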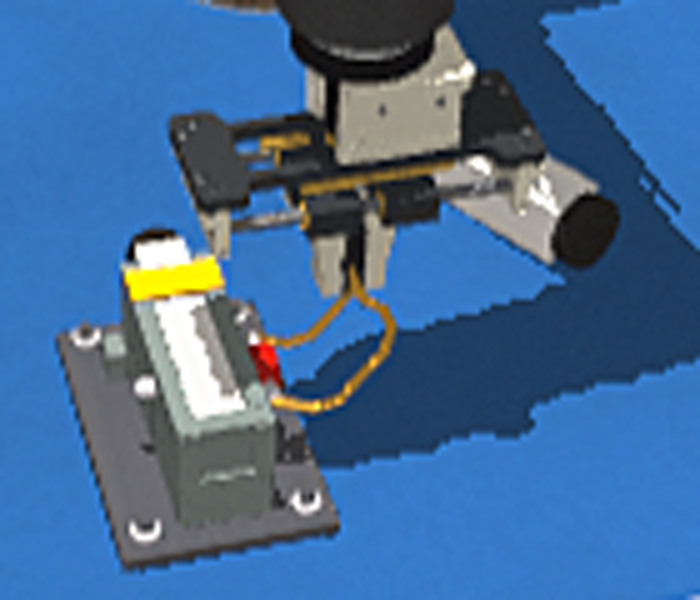

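The ring is held and rising, with the crossbar between the fingertips at (350,275). There is some radial pull, so I'll tighten the arc slightly from here.

```bash

python3 -m crank '[{"dx":0.0029,"dy":-0.0106,"dz":0.003,"twist":0,"grip":-1},{"dx":0.0056,"dy":-0.0202,"dz":0.007,"twist":0,"grip":-1},{"dx":0.0084,"dy":-0.0303,"dz":0.0105,"twist":0,"grip":-1},{"dx":0.0112,"dy":-0.0405,"dz":0.0127,"twist":0,"grip":-1},{"dx":0.0142,"dy":-0.0511,"dz":0.0134,"twist":0,"grip":-1}]'
```

```text
t: 11.8
eef_pos: [0.5944, -0.0063, 0.1361]
ee_rot: [-3.141, -0.001, 0.271]
force: [-1.3, 3.1, 1.7]
width: 0.0055
gripper_force: 12.0
```

```bash

python3 -m crank '[{"dx":0.0032,"dy":-0.0116,"dz":0.0005,"twist":0,"grip":-1},{"dx":0.0069,"dy":-0.0251,"dz":-0.003,"twist":0,"grip":-1},{"dx":0.0104,"dy":-0.0376,"dz":-0.009,"twist":0,"grip":-1},{"dx":0.0136,"dy":-0.0491,"dz":-0.017,"twist":0,"grip":-1},{"dx":0.0163,"dy":-0.0588,"dz":-0.027,"twist":0,"grip":-1}]'
```

```text
t: 12.22
eef_pos: [0.6107, -0.0662, 0.107]
ee_rot: [3.141, 0.0, 0.271]
force: [1.5, 4.0, -0.8]
width: 0.0053
gripper_force: 12.0
```

```bash

python3 -m crank '[{"dx":0.0008,"dy":-0.0031,"dz":-0.0045,"twist":0,"grip":-1},{"dx":0.0017,"dy":-0.0062,"dz":-0.009,"twist":0,"grip":-1},{"dx":0.0025,"dy":-0.0092,"dz":-0.013,"twist":0,"grip":-1},{"dx":0.0025,"dy":-0.0092,"dz":-0.013,"twist":0,"grip":-1},{"dx":0.0025,"dy":-0.0092,"dz":-0.013,"twist":0,"grip":-1}]'
python3 -m crank '[{"dx":0,"dy":0,"dz":0,"twist":0,"grip":-0.6},{"dx":0,"dy":0,"dz":0,"twist":0,"grip":-0.6},{"dx":0,"dy":0,"dz":0,"twist":0,"grip":-0.6},{"dx":0,"dy":0,"dz":0.015,"twist":0,"grip":-0.6},{"dx":0,"dy":0,"dz":0.04,"twist":0,"grip":-0.6}]'
python3 -m crank '[{"dx":0,"dy":0,"dz":0.04,"twist":0,"grip":-0.6},{"dx":-0.04,"dy":0,"dz":0.06,"twist":0,"grip":-0.6},{"dx":-0.08,"dy":0,"dz":0.06,"twist":0,"grip":-0.6},{"dx":-0.12,"dy":0.02,"dz":0.06,"twist":0,"grip":-0.6},{"dx":-0.15,"dy":0.04,"dz":0.06,"twist":0,"grip":-0.6}]'
python3 -m crank '[{"dx":-0.01,"dy":0.04,"dz":0,"twist":0,"grip":-0.6},{"dx":-0.02,"dy":0.08,"dz":0,"twist":0,"grip":-0.6},{"dx":-0.02,"dy":0.12,"dz":0,"twist":0,"grip":-0.6},{"dx":-0.02,"dy":0.16,"dz":0,"twist":0,"grip":-0.6},{"dx":-0.02,"dy":0.2,"dz":0,"twist":0,"grip":-0.6}]'
python3 - <<'E'
from h import *
im=arm.grab_frame("top");b=arm.grab_frame("scene");cv2.imwrite("pics/t7.png",im[:,:,::-1]);cv2.imwrite("pics/s7.png",b[:,:,::-1])
R=np.array([[.9636,.2672],[-.2672,.9636]]);o=np.array([.5995,-.039])
for n,i,roi in(("top",im,(200,130,310,230)),("scene",b,(200,160,310,250))):
    r=mask(i,(0,170,80),(6,255,255),roi)|mask(i,(174,170,80),(180,255,255),roi)
    if r.any(): print(n,"red",cen(r),R@(onz(n,*cen(r)[:2],.075)[:2]-o))
    m=mask(i,(10,120,80),(22,255,255),roi)
    v,u=np.nonzero(m);print("brass",len(u),u.min(),u.max(),v.min(),v.max())
    P=np.array([R@(onz(n,a,c,.07)[:2]-o) for a,c in zip(u,v)])
    print(" bracket y hist",np.histogram(P[:,1],bins=np.arange(-.1,.14,.02)),"x",P[:,0].min(),P[:,0].max())
    y=mask(i,(23,150,120),(35,255,255),roi);print("strap",cen(y))
    e=P[P[:,1]<-.04];print("end",len(e),e.mean(0) if len(e) else 0)
E
```

```text
t: 12.63
eef_pos: [0.6126, -0.0737, 0.0947]
ee_rot: [3.141, 0.001, 0.271]
force: [1.4, -0.4, -0.9]
width: 0.0051
gripper_force: 12.0
t: 13.05
eef_pos: [0.6106, -0.0735, 0.1327]
ee_rot: [-3.14, 0.006, 0.271]
force: [0.2, 1.6, 0.4]
width: 0.0173
gripper_force: 0.0
t: 13.47
eef_pos: [0.4604, -0.0342, 0.1951]
ee_rot: [-3.141, -0.0, 0.269]
force: [0.3, 2.2, 0.2]
width: 0.0172
gripper_force: 0.0
t: 13.88
eef_pos: [0.4418, 0.1683, 0.1958]
ee_rot: [-3.141, -0.001, 0.272]
force: [1.7, -0.1, 0.4]
width: 0.0177
gripper_force: 0.0
top red (np.float64(241.8139534883721), np.float64(171.7674418604651), 43) [0.001098   0.03724785]
brass 130 240 275 152 182
 bracket y hist (array([ 0,  0, 59, 33, 10, 13, 15,  0,  0,  0,  0]), array([-1.00000000e-01, -8.00000000e-02, -6.00000000e-02, -4.00000000e-02,
       -2.00000000e-02,  1.38777878e-17,  2.00000000e-02,  4.00000000e-02,
        6.00000000e-02,  8.00000000e-02,  1.00000000e-01,  1.20000000e-01])) x -0.02968170988100883 0.036372999352745815
strap (np.float64(262.0188679245283), np.float64(190.8490566037736), 159)
end 59 [ 0.00198558 -0.04625135]
scene red (np.float64(252.42857142857142), np.float64(201.0), 21) [-0.00012583  0.03673483]
brass 148 221 255 186 215
 bracket y hist (array([ 0,  0, 37, 23, 22, 18, 48,  0,  0,  0,  0]), array([-1.00000000e-01, -8.00000000e-02, -6.00000000e-02, -4.00000000e-02,
       -2.00000000e-02,  1.38777878e-17,  2.00000000e-02,  4.00000000e-02,
        6.00000000e-02,  8.00000000e-02,  1.00000000e-01,  1.20000000e-01])) x -0.08586861614533561 0.03346324703947337
strap (np.float64(233.38095238095238), np.float64(188.8095238095238), 126)
end 37 [-0.00467093 -0.04782435]
```

Both views agree: the pin head is at y = 37 mm (home) and the ring's closed end is at y ≈ -47 mm, level. That means the ring is shut. The arm is clear, so I'm handing in.

```bash
python3 -c "
from station import arm
print(arm.job_done())"
```

```text
the job is handed in; nothing more can be done
None
```

I pushed the bar home, then the pin, then flipped the ring shut over the pin's tip, and handed the job in at about 14 s. The last camera measurements agree with this, and the wrench, jar, hammer and cup were left alone.

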